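# Raise the curing lamp a notch and load the slide box under it

### The arm

A 7-joint arm with a two-finger parallel gripper is mounted at the origin on a cart in front of the work surface, level with it; the furniture and walls round the work are solid. World frame = base frame: x ahead of the robot, y to its left, z up, the work surface at z = 0. Lengths are in m, angles in rad, forces in N, time in s.
With the tool pointing down it reaches from about 0.4 to 0.85 m from the base axis. Payload 4.5 kg.
Tool frame: the origin (TCP) lies between the finger pads; the fingertips stand 14 mm ahead of it and the grasp point (between the pads) lies 5 mm behind it; x points along the fingers, z is the direction in which the jaws open and shut, and the axes are right-handed (so a half turn about x gives the same grasp; the last joint's range is limited). The gripper opens to 88 mm and grips with 3 to 60 N. Pads are 18 mm wide; open, the fingers measure 123 mm over their backs; the gripper's body (75 mm by 187 mm) begins 45 mm behind the grasp point.
Start: joints at [1.303, 0.689, -0.195, 1.565, 0.157, 0.902, -0.215], TCP at [0.186, -0.597, 0.253] pointing down, gripper open.
Joint ranges: [-3.01, 3.01], [-0.46, 2.08], [-1.47, 1.51], [0.13, 2.56], [-1, 4.14], [0.04, 2.09], [-2.66, 2.66]. Speed limits (rad/s): [2.57, 2.57, 3.14, 3.14, 3.14, 3.14, 3.14].

### API

Orientations are given as a unit quaternion [x, y, z, w].
In Python, from plant import r, cams gives the robot as it stands.
- The arm moves only by the tool apply_moves, never from a script. Its arguments are lists of equal length, an entry for each row: "travel": the shift along the world's x, y, z in cm, a list of three; "roll": the turn about the world's z in degrees; "gripper": the finger opening in cm, from 0 to 8.81. In form: {"travel": [[x, y, z], ...], "roll": [roll, ...], "gripper": [gripper, ...]}. A call has exactly 8 rows; each row is the pose to reach, as a shift and turn from the pose commanded when the call began; what a row does not reach only later rows make up. A row lasts 1/12 s, in which the tool goes at most 41.7 mm and 7.16 degrees, less where a joint would pass 70% of its speed; a pose out of reach is approached as far as the arm can. A call with a gripper value outside its range is refused whole. The fingers move at their own pace and stop on an object; "newtons" is the grip in N (left out, the last holds). Time passes only in rows, so rows that repeat a pose let the fingers close, or fill a call up. It gives the time, the measured TCP pose, the force and the opening at its end, in the units of the state.
- r.get_state(): the state, without advancing time (a new reading comes with each control period).
- cams.snapshot(name): name is "scene" or "side" or "wrist"; returns a dict with "image" (384x512x3 uint8, red, green, blue), "fx", "fy", "cx", "cy" (pixels), "R" (3x3) and "t" (3): a world point X has camera coordinates R X + t. Camera axes: x right, y down, z forward; pixel columns grow to the right and rows downward; lengths in m; the calibration is good to about 2 mm. A picture is of the moment at which its call begins. There is no depth.
- r.finish_job(): hands the job in, once; it reports no verdict.
The state is a dict: "clock": time; "q": joint angles; "qd": joint speeds; "joint_torque": joint torques, N m; "tool_pos": TCP position; "eef_rot": TCP orientation; "contact_force": force on the tool from outside, world axes, zero at the start; "moment": the same for the moment, N m; "opening": opening from 0.0 (shut) to 1.0 (fully open).
Only numpy, scipy, OpenCV 4.12 (cv2) and the standard library are available. Lean on these libraries where they do the work, as an engineer would, in place of code of your own. Each camera call takes 0.05 s, during which the arm holds its last target. There are 200 camera calls.

### The job

The slides in the clear-lidded slide box are ready to be cured. Lift the curing lamp by its grip to the first notch that leaves room for the box, let its weight down gently onto the pawl (never let it drop or force it down), then slide the box lengthwise under the lamp until its end is up against the foot of the column. Leave the bottle and the timer standing where they are.

Things in the scene. Friction and masses are not known exactly. Their poses are not given: they have to be found in the camera images.
- stand: fixed white lamp stand: foot plate 147 x 100 mm, 8 mm thick, a 30 mm square aluminium column near one end, 166 mm tall over all. Origin on the plate's underside. Its level x axis runs along the way of the box towards the column (axis at x = +60 mm, y = 0); the open end, where the box goes in, is at -x, facing roughly the robot. z is up.
- column_foot (a point): middle of the face of the column's foot that looks to the open end (stand x = +36, y = 0, z = 16 mm; axes as the stand); 56 mm wide, from the plate's top (z = 8 mm) to z = 20 mm. The end of the box comes to rest against it.
- way_mouth (a point): middle of the box's way at its mouth, on the plate's top (stand x = -51, y = 0, z = 8 mm; axes as the stand). Two low rails, 6 mm high, guide the box from here to x = +27 mm; they stand 54 mm apart, flared to 68 mm at the mouth. The plate ends at x = -65 mm, open bench beyond.
- lamp (a joint): height of the lamp head in m above its lowest place, a buffer where it rests at the start; it slides straight up the column, range 0 to 0.060. Its glass underside is 14 mm + this value above the foot plate's top (the box is 32 mm high). The head weighs 0.45 to 0.75 kg, slides with little friction and falls if let go.
- pawl_pivot (a point): pivot of the spring pawl on the lamp head, on the column's -y side (robot's right). Going up it rides over saw teeth (some 1 to 5 N on top of the weight) and clicks in every 18 mm; let down, the head sinks back at most 18 mm onto the last notch passed and hangs there. It cannot go lower than that notch unless the pawl's thumb pad is pushed.
- lamp_glass (a point): centre of the lamp's glass underside. Which heights have notches is not known beforehand: the toothed strip is screwed on anywhere within 11 mm. In values of joint lamp the lowest notch lies between 0.005 and 0.016 (too low for the box), the next 0.018 above it (this one is wanted), the next 0.018 higher still (too high).
- lamp_grip (a point): on the black grip on top of the lamp head, an upright fin 40 mm long (stand x), 14 mm thick (stand y), its foot 21 mm below and its top 14 mm above this point. It rises with the lamp. Stand x = -16 mm; the head is 73 x 84 x 28 mm, stand x -37 to +36; the column's face is 61 mm from this point in +x. Axes as the stand.
- box_centre (a point): centre (half-way up) of the slide box with the clear lid, 125 x 42 x 32 mm, 0.10 to 0.19 kg, loose on the bench in front of the microscope, roughly along the bench edge; x along its length, z up; either end may go first. The lid does not open. The opaque slide box further back is not meant.
- rinse_bottle: white bottle standing by, 39 mm across, 128 mm high; origin at its underside
- timer: bench timer standing by, 24 x 66 x 66 mm; origin at its underside

How it is judged:
On the way:
1. the lamp hangs by its pawl in the first notch that leaves room for the box, at rest and let go (value of joint lamp between 0.02 and 0.038 m and velocity of joint lamp between -0.01 and 0.01 m/s and contact force between the fingers and lamp below 0.3 N), for 0.3 s.
At the end, for the whole second after the job is handed in: the lamp hangs at rest in the first notch that clears the box (joint lamp 0.020 to 0.038); the box lies flat on the foot plate under it, lengthwise, its end within about 7 mm of the column's foot, centred within 8 mm and 0.12 rad (value of joint lamp between 0.02 and 0.038 m and velocity of joint lamp between -0.01 and 0.01 m/s and x of box_centre in the frame of stand between -0.034 and -0.022 m and y of box_centre in the frame of stand between -0.008 and 0.008 m and z of box_centre in the frame of stand between 0.021 and 0.027 m and angle between the x axis of box_centre and the x axis of stand, either way round below 0.12 rad and angle between box_centre's own z axis and vertical below 0.05 rad and linear speed of slide_box below 0.01 m/s); the robot touches nothing.
It fails at once if the lamp head is dropped (falls faster than 0.15 m/s) (velocity of joint lamp below -0.15 m/s).
It fails at once if the lamp is forced down on its pawl (more than 35 N between head and strip) (contact force between lamp and stand above 35 N).
It fails at once if the box is rammed against the lamp (more than 15 N) (contact force between slide_box and lamp above 15 N).
It fails at once if the bottle or the timer is knocked or shoved by more than 3 cm (distance of any of rinse_bottle, timer from where it was at the start of the episode above 0.03 m or angle between any of rinse_bottle, timer's own z axis and vertical above 0.5 rad).
It also fails if it takes over 72 s, if anything falls off the work surface, if the arm or the gripper's body presses on something with over 40 N, if the wrist force passes 120 N, or if a joint passes its speed limit or range.

## Working session

There is one attempt and no reset: what is moved stays moved. The work goes in short steps, Python scripts to look and compute and a tool call to move; the robot and the scene stay as the last step left them, time stands still between calls to the robot, and variables do not carry over. Pictures are saved under pics/ and viewed, about 8 in all and at most 12, crops included, and the job is handed in when it is done.

Besides the shell and the picture viewer there is one more tool, called after ">>>" as a command line: name --pt "numbers of a row" for each row, then --argument value for the rest. apply_moves: Moves the arm, as the interface text tells. Its arguments: {"type":"object","properties":{"travel":{"type":"array","items":{"type":"array","items":{"type":"number"}}},"roll":{"type":"array","items":{"type":"number"}},"gripper":{"type":"array","items":{"type":"number"}},"newtons":{"type":"number"}},"required":["travel","roll","gripper"]}

```bash
mkdir -p pics; ls; cat > h.py <<'E'
import numpy as np,cv2,pickle
from plant import r,cams
def snap(n,f):
    s=cams.snapshot(n); cv2.imwrite(f'pics/{f}.png',s['image'][:,:,::-1]); pickle.dump(s,open(f'pics/{f}.pkl','wb')); return s
def ld(f): return pickle.load(open(f'pics/{f}.pkl','rb'))
def ray(s,u,v):
    R=np.array(s['R']);t=np.array(s['t']); d=R.T@np.array([(u-s['cx'])/s['fx'],(v-s['cy'])/s['fy'],1]); return -R.T@t,d
def onz(s,u,v,z):
    c,d=ray(s,u,v); return c+d*(z-c[2])/d[2]
def proj(s,X):
    c=np.array(s['R'])@np.array(X)+np.array(s['t']); return np.array([s['fx']*c[0]/c[2]+s['cx'],s['fy']*c[1]/c[2]+s['cy']])
def tri(s1,p1,s2,p2):
    a,d=ray(s1,*p1);b,e=ray(s2,*p2); k=np.linalg.lstsq(np.c_[d,-e],b-a,rcond=None)[0]; P,Q=a+d*k[0],b+e*k[1]; return (P+Q)/2,np.linalg.norm(P-Q)
E
python3 - <<'E'
from h import *
for n in("scene","side"):
    s=snap(n,n+'0'); print(n,s['fx'],-np.array(s['R']).T@s['t'])
a=np.vstack([cv2.imread('pics/scene0.png')]); 
print(r.get_state())
E
```

```text
pics
scene 455.0906303970879 [-0.0050276   0.94133621  0.75145007]
side 483.1590290109729 [0.1939879  1.29881405 0.80433637]
{'clock': 0.1, 'q': array([ 1.30283131,  0.68985552, -0.19454355,  1.56622145,  0.1572948 ,
        0.90251286, -0.21510359]), 'qd': array([ 2.24800875e-05, -1.45707460e-03, -7.30096196e-05, -2.68079226e-03,
        9.69070516e-04, -1.31096690e-03,  1.06721917e-03]), 'joint_torque': array([-1.81449104e-03, -5.28498030e+01, -1.27088014e+00, -1.53836882e+01,
       -5.25413977e-02,  2.01592084e-03,  4.95006907e-05]), 'tool_pos': array([ 0.18556661, -0.59625392,  0.2520236 ]), 'eef_rot': array([ 0.41944574,  0.56997054, -0.41883354,  0.56901434]), 'contact_force': array([-0.97804049,  0.21340627,  0.31153421]), 'moment': array([-0.00387299,  0.00890646, -0.01827253]), 'opening': 0.9996463723802272}
```

View pics/scene0.png

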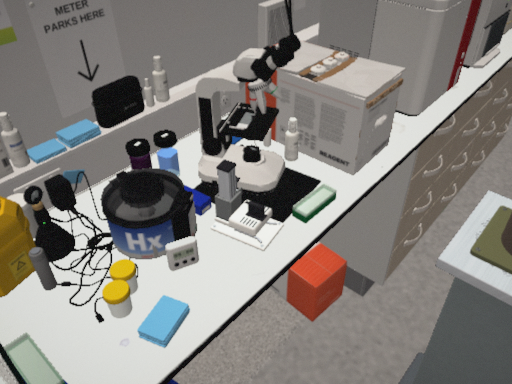

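View pics/side0.png

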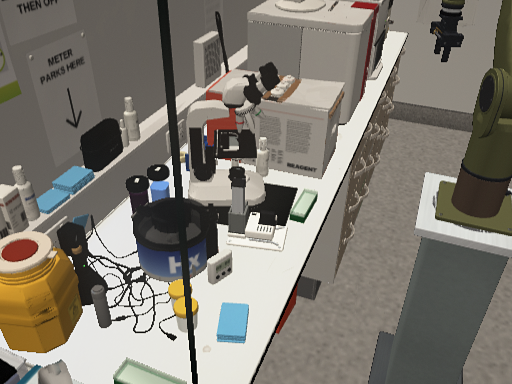

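The scene view shows the stand at about (247,220) with its column at (228,190), the green clear-lid box at (315,203), the timer at (182,252) and the bottle at (292,140). The side view shows the same things at (257,228), (304,205), (220,267) and (262,157). I'll enlarge crops of both.

```bash
python3 - <<'E'
from h import *
a=cv2.imread('pics/scene0.png')[145:265,195:345]; b=cv2.imread('pics/side0.png')[145:265,195:345]
f=lambda x:cv2.resize(x,None,fx=5,fy=5,interpolation=cv2.INTER_CUBIC)
cv2.imwrite('pics/c1.png',f(a));cv2.imwrite('pics/c2.png',f(b))
A,B=ld('scene0'),ld('side0')
for p in [(315,203),(247,230)]: print(onz(A,*p,.02))
for p in [(304,205),(257,238)]: print(onz(B,*p,.02))
E
```

```text
[0.45111506 0.20596087 0.02      ]
[0.51441144 0.38654648 0.02      ]
[0.45453997 0.20529953 0.02      ]
[0.52456086 0.39336446 0.02      ]
```

View pics/c1.png

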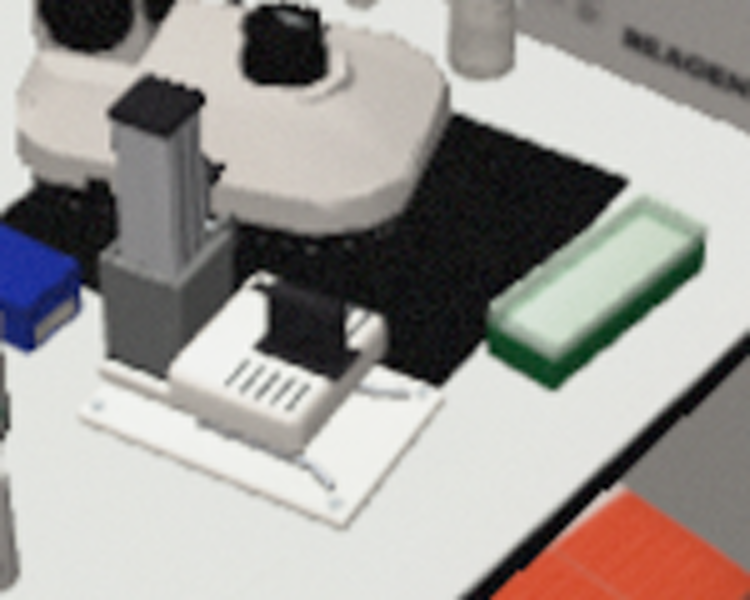

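View pics/c2.png

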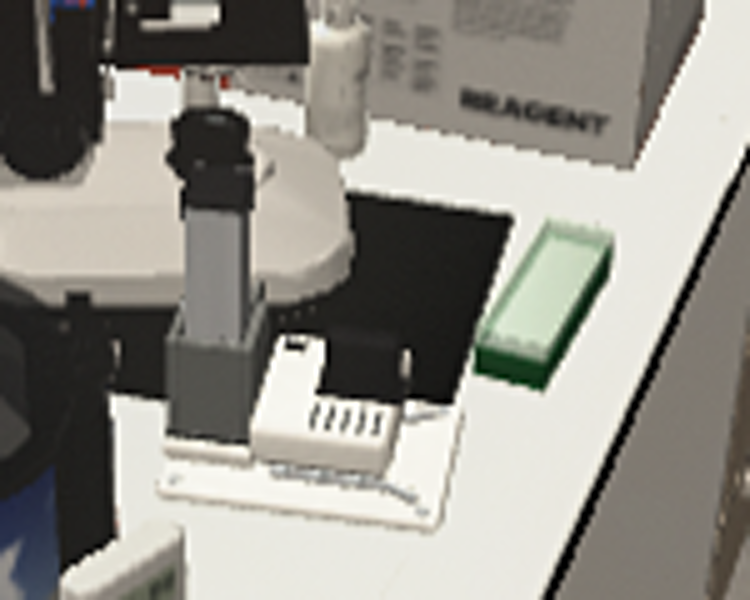

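```bash
cat > m1.py <<'E'
from h import *
A,B=ld('scene0'),ld('side0')
g=lambda p:(195+(p[0]-2)/5,145+(p[1]-2)/5)
S=np.array([[82,50],[-65,50],[-65,-50]])/1e3
P1=[(80,412),(343,525),(443,402)];P2=[(160,492),(437,530),(463,410)]
def fit(M,W):
    mc,wc=M.mean(0),W.mean(0);H=(M-mc).T@(W-wc)
    th=np.arctan2(H[0,1]-H[1,0],H[0,0]+H[1,1]);R=np.array([[np.cos(th),-np.sin(th)],[np.sin(th),np.cos(th)]])
    t=wc-R@mc;return R,t,th,np.abs((M@R.T+t)-W).max()
for nm,V,P in(('A',A,P1),('B',B,P2)):
    W=np.array([onz(V,*g(p),.008)[:2] for p in P]);R,t,th,e=fit(S,W)
    print(nm,W.round(4).tolist(),'stand',t.round(4),np.degrees(th).round(2),'res',e.round(4),'grip',(R@[-.016,0]+t).round(4),np.linalg.norm(W[0]-W[1]),np.linalg.norm(W[1]-W[2]))
W=[tri(A,g(p),B,g(q)) for p,q in zip(P1,P2)];print([(w[0].round(4).tolist(),w[1].round(4)) for w in W])
for nm,V,P in(('A',A,[(490,345),(555,388),(703,263)]),('B',B,[(476,372),(543,390),(612,275)])):
    W=np.array([onz(V,*g(p),.001)[:2] for p in P]);d=W[1]-W[2]
    print(nm,'box',((W[0]+W[2])/2).round(4),np.linalg.norm(d).round(4),np.linalg.norm(W[0]-W[1]).round(4),'ang',np.degrees(np.arctan2(d[1],d[0])).round(2))
# grip top corners
for p,q in [((270,288),(330,335)),((352,310),(410,345))]: print(tri(A,g(p),B,g(q)))
# bottle, timer
print(onz(A,292,158,0),onz(B,262,175,0),onz(A,184,267,0),onz(B,214,281,0))
E
python3 m1.py
```

```text
A [[0.5948, 0.4259], [0.4534, 0.4005], [0.4692, 0.3088]] stand [0.5243 0.3646] 9.39 res 0.0042 grip [0.5085 0.362 ] 0.14371868000906438 0.09298994682626581
B [[0.5944, 0.4281], [0.4533, 0.4023], [0.4718, 0.3033]] stand [0.5254 0.3645] 10.86 res 0.002 grip [0.5096 0.3615] 0.143471717635961 0.10076402679613958
[([0.5962, 0.4246, 0.0054], np.float64(0.0012)), ([0.4544, 0.3992, 0.0057], np.float64(0.0008)), ([0.4692, 0.3095, 0.011], np.float64(0.0038))]
A box [0.4592 0.1949] 0.1259 0.0429 ang 89.11
B box [0.4557 0.1982] 0.1233 0.0392 ang 87.29
(array([0.52666246, 0.36585991, 0.08429883]), np.float64(0.0005567960975290851))
(array([0.48866562, 0.35304445, 0.08202432]), np.float64(0.002819088369498245))
[0.62983735 0.0658002  0.        ] [0.63131347 0.07008896 0.        ] [ 5.55049020e-01  5.45691989e-01 -1.11022302e-16] [5.69241385e-01 5.57782614e-01 1.11022302e-16]
```

```bash
python3 - <<'E'
from h import *
from scipy.spatial.transform import Rotation as Ro
A,B=ld('scene0'),ld('side0')
s=r.get_state();M=Ro.from_quat(s['eef_rot']).as_matrix();print(M.round(3),'jaw az',np.degrees(np.arctan2(M[1,2],M[0,2])))
print('reagent box front bottom',onz(A,385,162,0),onz(B,321,178,0)) 
print('microscope base front',onz(A,195+350/5,145+235/5,0),onz(A,195+150/5,145+190/5,0.0))
print('scope eyepiece',tri(A,(298,42),B,(278,70)))
print('jar',tri(A,(103,205),B,(135,222)),tri(A,(190,195),B,(212,215)))
E
```

```text
[[-0.001  0.955  0.297]
 [ 0.001  0.297 -0.955]
 [-1.    -0.    -0.002]] jaw az -72.70525434733486
reagent box front bottom [ 0.4165754  -0.09175217  0.        ] [0.45344038 0.01434756 0.        ]
microscope base front [0.58844624 0.23495932 0.        ] [0.69434907 0.27574729 0.        ]
scope eyepiece (array([0.56839212, 0.15042506, 0.37879991]), np.float64(0.004638736063169149))
jar (array([0.72876034, 0.60187894, 0.13852167]), np.float64(0.034421784804290534)) (array([0.61941394, 0.45537712, 0.10982304]), np.float64(0.001969065397115101))
```

```bash
python3 - <<'E'
from h import *
A,B=ld('scene0'),ld('side0')
print('top corner',tri(A,(402,68),B,(344,84)),tri(A,(275,68),B,(248,66)))
print('bottom corner',tri(A,(383,162),B,(321,178)))
print(tri(A,(355,140),B,(305,172)))
print('eyepiece reproj',proj(A,[.568,.15,.379]),proj(B,[.568,.15,.379]))
a=cv2.resize(cv2.imread('pics/scene0.png')[20:180,190:420],None,fx=3.2,fy=3.2)
b=cv2.resize(cv2.imread('pics/side0.png')[20:180,170:400],None,fx=3.2,fy=3.2)[:, :]
c=np.vstack([a,b]);cv2.imwrite('pics/c3.png',cv2.resize(c,None,fx=.58,fy=.58,interpolation=cv2.INTER_AREA))
E
```

```text
top corner (array([ 0.44924703, -0.15641309,  0.25127919]), np.float64(0.0033886670916745197)) (array([0.63381941, 0.16055919, 0.34416193]), np.float64(0.07239542945127263))
bottom corner (array([ 0.53750113, -0.37802615, -0.22905078]), np.float64(0.03085591328831532))
(array([ 0.55372255, -0.15856458, -0.05732738]), np.float64(0.07078422830443017))
eyepiece reproj [298.22787207  43.00955485] [278.13044679  68.95771033]
```

View pics/c3.png

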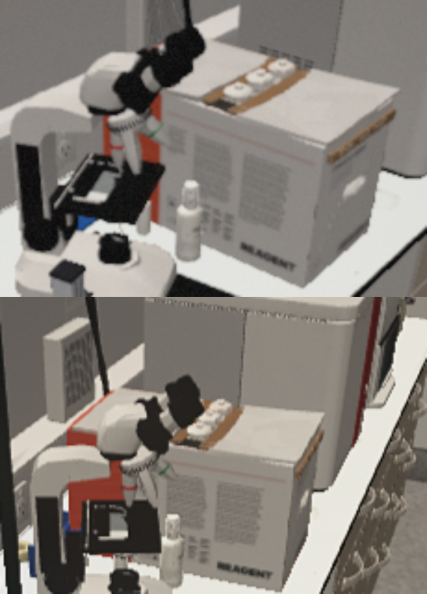

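The reagent box front is at about x 0.45, y -0.16 to 0.03, and 0.25 m high, with the microscope eyepiece at (0.57, 0.15, 0.38). I'll swing over at z = 0.40.

>>> apply_moves --pt "1.4 2.8 1.9" --pt "2.8 5.6 3.8" --pt "4.2 8.4 5.6" --pt "5.7 11.3 7.4" --pt "7.1 14.1 9.3" --pt "8.5 17 11" --pt "10 19.8 13" --pt "11.4 22.7 14.8" --roll '[7,14,21,28,35,42,49,57]' --gripper '[5,5,5,5,5,5,5,5]'

```text
clock: 0.77
tool_pos: [0.3001, -0.3682, 0.4015]
eef_rot: [0.1, 0.7, -0.1, 0.7]
contact_force: [0.0, -0.3, 0.9]
opening: 0.57
```

>>> apply_moves --pt "1.2 3.6 0" --pt "2.5 7.2 0" --pt "3.7 10.9 0" --pt "5 14.5 0" --pt "6.2 18 0" --pt "7.5 21.7 0" --pt "8.8 25.4 0" --pt "10 29 0" --roll '[7,14,21,28,35,42,49,57]' --gripper '[5,5,5,5,5,5,5,5]'

```text
clock: 1.43
tool_pos: [0.3998, -0.078, 0.4007]
eef_rot: [-0.242, 0.665, 0.241, 0.665]
contact_force: [0.4, -0.2, -0.2]
opening: 0.562
```

>>> apply_moves --pt "0.2 3.8 -0.2" --pt "0.5 7.7 -0.5" --pt "0.7 11.6 -0.7" --pt "1 15.5 -1" --pt "1.2 19.4 -1.2" --pt "1.5 23.2 -1.5" --pt "1.8 27 -1.7" --pt "2 31 -2" --roll '[7,14,21,28,35,42,49,57]' --gripper '[5,5,5,5,5,5,5,5]'

```text
clock: 2.1
tool_pos: [0.4199, 0.2314, 0.3803]
eef_rot: [0.526, -0.473, -0.525, -0.473]
contact_force: [1.0, -0.9, -0.8]
opening: 0.568
```

>>> apply_moves --pt "1 2.5 -2.5" --pt "2.5 5 -5.5" --pt "4 7.5 -8.5" --pt "5.5 10 -11" --pt "7 12.4 -14" --pt "7 12.4 -14" --pt "7 12.4 -14" --pt "7 12.4 -14" --roll '[1.8,1.8,1.8,1.8,1.8,1.8,1.8,1.8]' --gripper '[5,5,5,5,5,5,5,5]'

```text
clock: 2.77
tool_pos: [0.4894, 0.354, 0.241]
eef_rot: [-0.532, 0.466, 0.532, 0.466]
contact_force: [0.2, 0.0, -0.5]
opening: 0.569
```

```bash
python3 - <<'E'
from h import *
s=r.get_state();print(s['tool_pos'],s['contact_force'])
w=snap('wrist','w1');print(w['fx'],-np.array(w['R']).T@w['t'])
for X in [(.509,.3617,.085),(.457,.196,.032)]: print(proj(w,X))
cv2.imwrite('pics/w1b.png',cv2.resize(w['image'][:,:,::-1],(768,576)))
E
```

```text
[0.48940151 0.35396874 0.24096987] [ 0.20200308  0.0345006  -0.46717397]
275.27990179230824 [0.41388325 0.34409132 0.37293491]
[259.77333948 199.82424549]
[129.02161655 128.36655852]
```

View pics/w1b.png

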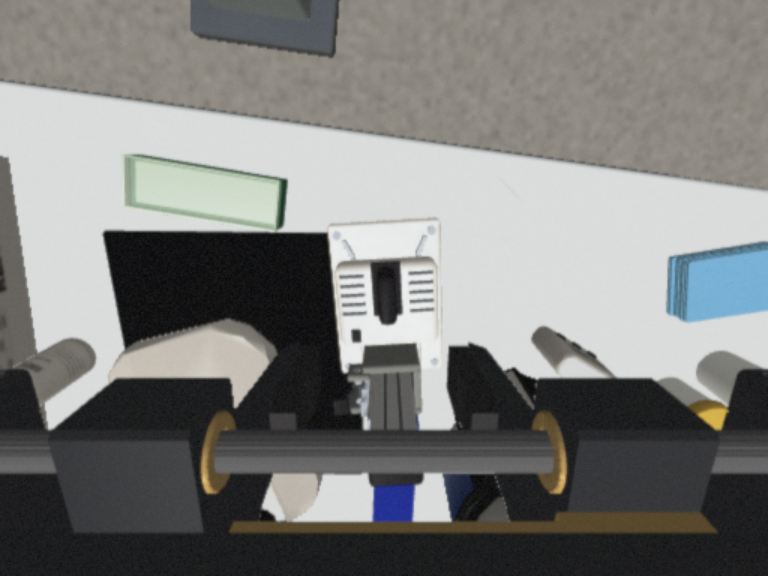

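```bash
python3 - <<'E'
from h import *
import ast
src=open('m1.py').read();i=src.index('def fit');j=src.index('for nm');exec(src[i:j])
w=ld('w1');k=lambda p:((p[0]-.25)/1.5,(p[1]-.25)/1.5)
S=np.array([[-65,-50],[-65,50],[82,50],[82,-50]])/1e3
W=np.array([onz(w,*k(p),.008)[:2] for p in [(328,225),(439,219),(442,369),(339,371)]])
for n in(2,3,4):
  R,t,th,e=fit(S[:n],W[:n]);print('stand',t,np.degrees(th),e,'grip',R@[-.016,0]+t)
print([np.linalg.norm(W[a]-W[a-1]).round(4) for a in range(4)])
print('fin top ends',onz(w,*k((386,268)),.083),onz(w,*k((387,322)),.083))
Q=np.array([onz(w,*k(p),.032)[:2] for p in [(125,155),(280,178),(276,227),(126,206)]])
print('box',Q.mean(0),[np.linalg.norm(Q[a]-Q[a-1]).round(4) for a in range(4)],'ang',[np.degrees(np.arctan2(*(d[::-1]))) for d in (Q[1]-Q[0],Q[2]-Q[3])])
E
```

```text
stand [0.52736852 0.36286059] 10.609590800235653 0.001060430713555105 grip [0.51164204 0.35991473]
stand [0.52731456 0.36278027] 10.577312319285511 0.0011099344488399998 grip [0.51158643 0.35984327]
stand [0.52653712 0.36236194] 10.08551865386331 0.0019840088635321163 grip [0.51078436 0.35956006]
[np.float64(0.1436), np.float64(0.0978), np.float64(0.1468), np.float64(0.1014)]
fin top ends [0.48587075 0.35571009 0.083     ] [0.52726306 0.36202221 0.083     ]
box [0.45548132 0.20282045] [np.float64(0.0399), np.float64(0.1216), np.float64(0.0395), np.float64(0.1218)] ang [np.float64(89.29003978921644), np.float64(89.47541479627132)]
```

>>> apply_moves --pt "1.4 0.5 0" --pt "1.4 0.5 -4" --pt "1.4 0.5 -8" --pt "1.4 0.5 -11.5" --pt "1.4 0.5 -14" --pt "1.4 0.5 -16" --pt "1.4 0.5 -17.1" --pt "1.4 0.5 -17.1" --roll '[0,0,0,0,0,0,0,0]' --gripper '[5,5,5,5,5,5,5,5]'

```text
clock: 3.48
tool_pos: [0.5038, 0.3576, 0.0692]
eef_rot: [0.532, -0.467, -0.531, -0.465]
contact_force: [0.5, -0.2, 0.4]
opening: 0.573
```

>>> apply_moves --pt "0 0 0" --pt "0 0 0" --pt "0 0 0" --pt "0 0 0" --pt "0 0 0" --pt "0 0 0" --pt "0 0 0" --pt "0 0 0" --roll '[0,0,0,0,0,0,0,0]' --gripper '[3,2,0.5,0.5,0.5,0.5,0.5,0.5]' --newtons 30

```text
clock: 4.15
tool_pos: [0.5044, 0.3581, 0.0704]
eef_rot: [0.533, -0.466, -0.531, -0.465]
contact_force: [0.5, -3.4, 5.6]
opening: 0.157
```

>>> apply_moves --pt "0 0 0.4" --pt "0 0 0.9" --pt "0 0 1.5" --pt "0 0 2.1" --pt "0 0 2.7" --pt "0 0 3.2" --pt "0 0 3.6" --pt "0 0 3.75" --roll '[0,0,0,0,0,0,0,0]' --gripper '[0.5,0.5,0.5,0.5,0.5,0.5,0.5,0.5]'

```text
clock: 4.82
tool_pos: [0.5044, 0.3581, 0.1074]
eef_rot: [0.532, -0.466, -0.531, -0.466]
contact_force: [5.0, -0.8, -14.3]
opening: 0.16
```

>>> apply_moves --pt "0 0 0" --pt "0 0 0" --pt "0 0 0" --pt "0 0 0" --pt "0 0 0" --pt "0 0 0" --pt "0 0 0" --pt "0 0 0" --roll '[0,0,0,0,0,0,0,0]' --gripper '[0.5,0.5,0.5,0.5,0.5,0.5,0.5,0.5]'

```text
clock: 5.48
tool_pos: [0.5044, 0.3581, 0.1076]
eef_rot: [0.533, -0.466, -0.531, -0.466]
contact_force: [5.9, -3.0, -8.7]
opening: 0.156
```

>>> apply_moves --pt "0 0 -0.05" --pt "0 0 -0.1" --pt "0 0 -0.15" --pt "0 0 -0.2" --pt "0 0 -0.25" --pt "0 0 -0.3" --pt "0 0 -0.35" --pt "0 0 -0.35" --roll '[0,0,0,0,0,0,0,0]' --gripper '[0.5,0.5,0.5,0.5,0.5,0.5,0.5,0.5]'

```text
clock: 6.15
tool_pos: [0.5044, 0.3581, 0.1042]
eef_rot: [0.533, -0.466, -0.531, -0.466]
contact_force: [5.6, -2.3, -6.8]
opening: 0.16
```

>>> apply_moves --pt "0 0 -0.05" --pt "0 0 -0.1" --pt "0 0 -0.15" --pt "0 0 -0.2" --pt "0 0 -0.25" --pt "0 0 -0.25" --pt "0 0 -0.25" --pt "0 0 -0.25" --roll '[0,0,0,0,0,0,0,0]' --gripper '[0.5,0.5,0.5,0.5,0.5,0.5,0.5,0.5]'

```text
clock: 6.82
tool_pos: [0.5044, 0.3581, 0.1017]
eef_rot: [0.533, -0.466, -0.531, -0.466]
contact_force: [4.5, -2.7, -7.1]
opening: 0.165
```

>>> apply_moves --pt "0 0 -0.05" --pt "0 0 -0.1" --pt "0 0 -0.15" --pt "0 0 -0.2" --pt "0 0 -0.25" --pt "0 0 -0.25" --pt "0 0 -0.25" --pt "0 0 -0.25" --roll '[0,0,0,0,0,0,0,0]' --gripper '[0.5,0.5,0.5,0.5,0.5,0.5,0.5,0.5]'

```text
clock: 7.48
tool_pos: [0.5043, 0.3581, 0.0992]
eef_rot: [0.533, -0.466, -0.531, -0.466]
contact_force: [3.2, -2.9, -6.8]
opening: 0.16
```

>>> apply_moves --pt "0 0 -0.05" --pt "0 0 -0.1" --pt "0 0 -0.15" --pt "0 0 -0.2" --pt "0 0 -0.2" --pt "0 0 -0.2" --pt "0 0 -0.2" --pt "0 0 -0.2" --roll '[0,0,0,0,0,0,0,0]' --gripper '[0.5,0.5,0.5,0.5,0.5,0.5,0.5,0.5]'

```text
clock: 8.15
tool_pos: [0.5043, 0.3581, 0.0972]
eef_rot: [0.533, -0.466, -0.531, -0.466]
contact_force: [4.0, -2.6, -6.7]
opening: 0.161
```

>>> apply_moves --pt "0 0 -0.05" --pt "0 0 -0.1" --pt "0 0 -0.15" --pt "0 0 -0.2" --pt "0 0 -0.2" --pt "0 0 -0.2" --pt "0 0 -0.2" --pt "0 0 -0.2" --roll '[0,0,0,0,0,0,0,0]' --gripper '[0.5,0.5,0.5,0.5,0.5,0.5,0.5,0.5]'

```text
clock: 8.82
tool_pos: [0.5044, 0.3582, 0.0961]
eef_rot: [0.533, -0.466, -0.531, -0.466]
contact_force: [3.8, -5.0, -0.7]
opening: 0.16
```

>>> apply_moves --pt "0 0 0" --pt "0 0 0" --pt "0 0 0" --pt "0 0 0" --pt "0 0 0" --pt "0 0 0" --pt "0 0 0" --pt "0 0 0" --roll '[0,0,0,0,0,0,0,0]' --gripper '[1.6,2,2.5,3,3.5,4,4.5,5]'

```text
clock: 9.48
tool_pos: [0.5036, 0.3595, 0.0948]
eef_rot: [-0.532, 0.466, 0.532, 0.466]
contact_force: [0.4, -0.3, 0.3]
opening: 0.556
```

>>> apply_moves --pt "0 0 0" --pt "0 0 2" --pt "0 0 5" --pt "0 0 8" --pt "0 0 11" --pt "-2 0 14" --pt "-4 0 15" --pt "-5 0 15" --roll '[0,0,0,0,0,0,0,0]' --gripper '[5,5,5,5,5,5,5,5]'

```text
clock: 10.15
tool_pos: [0.4521, 0.3612, 0.248]
eef_rot: [-0.532, 0.463, 0.533, 0.467]
contact_force: [-0.3, 0.3, -0.3]
opening: 0.567
```

```bash
python3 - <<'E'
from h import *
s=r.get_state();print(s['tool_pos'],s['contact_force'])
a=snap('side','side1');b=snap('scene','scene1')
f=lambda x:cv2.resize(x[:,:,::-1],None,fx=5,fy=5,interpolation=cv2.INTER_CUBIC)
cv2.imwrite('pics/c4.png',np.hstack([f(b['image'][190:260,200:280]),f(a['image'][190:260,215:295])]))
E
```

```text
[0.45210497 0.36121652 0.24797004] [-0.34692388  0.27057027 -0.26802592]
```

View pics/c4.png

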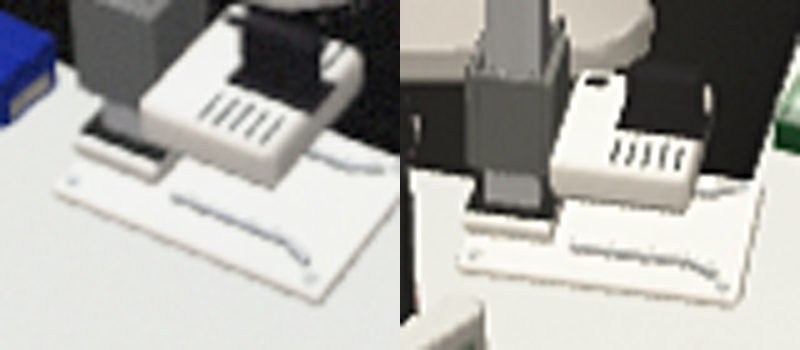

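>>> apply_moves --pt "0 -2 0" --pt "0 -4 0" --pt "0 -6 0" --pt "0 -8 0" --pt "0 -10 0" --pt "0 -11 0" --pt "0 -11.4 0" --pt "0 -11.4 0" --roll '[-7,-14,-21,-28,-35,-42,-49,-56]' --gripper '[5,5.5,6,6.5,7,7.5,7.5,7.5]'

```text
clock: 10.92
tool_pos: [0.4549, 0.2421, 0.2429]
eef_rot: [-0.249, 0.663, 0.247, 0.661]
contact_force: [0.3, -0.3, -0.2]
opening: 0.849
```

>>> apply_moves --pt "0 0 0" --pt "0 0 0" --pt "0 0 0" --pt "0 0 0" --pt "0 0 0" --pt "0 0 0" --pt "0 0 0" --pt "0 0 0" --roll '[-7,-14,-21,-28,-35,-42,-45,-45]' --gripper '[7.5,7.5,7.5,7.5,7.5,7.5,7.5,7.5]'

```text
clock: 11.58
tool_pos: [0.4545, 0.2442, 0.2433]
eef_rot: [0.021, 0.707, -0.023, 0.706]
contact_force: [0.6, 0.4, -0.5]
opening: 0.851
```

```bash
python3 - <<'E'
from h import *
A,B=ld('scene1'),ld('side1')
print('lamp low corner',tri(A,(254.8,227),B,(272.8,231.4)))
s=r.get_state();print(s['tool_pos'])
w=snap('wrist','w2');print(-np.array(w['R']).T@w['t'])
cv2.imwrite('pics/w2b.png',cv2.resize(w['image'][:,:,::-1],(768,576)))
hsv=cv2.cvtColor(w['image'],cv2.COLOR_RGB2HSV)
m=((hsv[...,0]>45)&(hsv[...,0]<90)&(hsv[...,1]>25)).astype(np.uint8)
m=cv2.morphologyEx(m,cv2.MORPH_OPEN,np.ones((3,3)))
n,l,st,c=cv2.connectedComponentsWithStats(m)
for i in range(1,n):
  if st[i,4]>300:
    print(st[i],c[i]); p=cv2.findContours((l==i).astype(np.uint8),0,2)[0][0]; print(cv2.minAreaRect(p),cv2.approxPolyDP(p,4,True)[:,0].tolist())
E
```

```text
lamp low corner (array([0.48233694, 0.39538209, 0.05577125]), np.float64(3.905822731777818e-05))
[0.45449075 0.2441506  0.24327   ]
[0.45994029 0.32139175 0.37501304]
```

View pics/w2b.png

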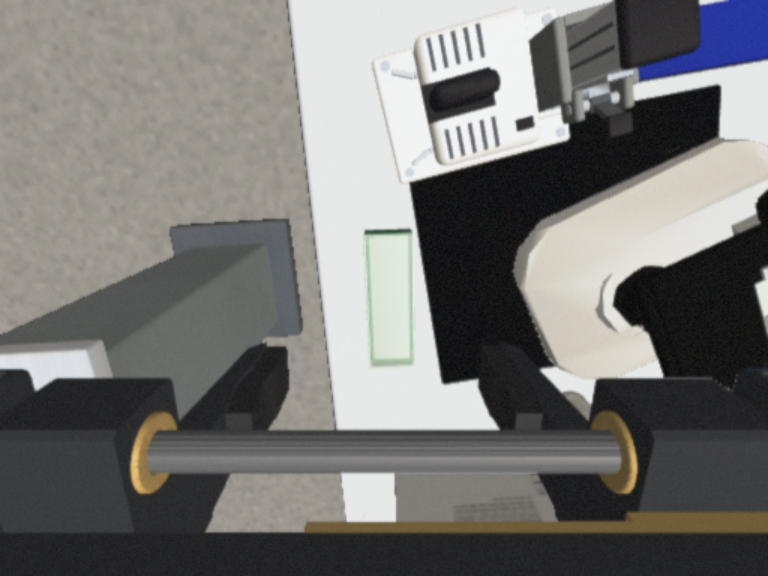

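```bash
python3 - <<'E'
from h import *
src=open('m1.py').read();exec(src[src.index('def fit'):src.index('for nm')])
w=ld('w2');k=lambda p:((p[0]-.25)/1.5,(p[1]-.25)/1.5)
Q=np.array([onz(w,*k(p),.032)[:2] for p in [(365,234),(411,233),(412.5,363),(371,365)]])
print(Q.round(4).tolist(),'box',Q.mean(0),[np.linalg.norm(Q[a]-Q[a-1]).round(4) for a in range(4)],'ang',[np.degrees(np.arctan2(*(d[::-1]))) for d in (Q[0]-Q[3],Q[1]-Q[2])])
S=np.array([[-65,-50],[-65,50]])/1e3
W=np.array([onz(w,*k(p),.008)[:2] for p in [(406,182),(374,60)]])
R,t,th,e=fit(S,W);print('stand',t,np.degrees(th),e)
E
```

```text
[[0.4402, 0.2643], [0.4786, 0.2628], [0.4748, 0.1425], [0.4365, 0.1429]] box [0.45753876 0.20312645] [np.float64(0.1216), np.float64(0.0384), np.float64(0.1203), np.float64(0.0383)] ang [np.float64(88.23946608671721), np.float64(88.1903261043477)]
stand [0.53051776 0.36458279] 12.410940944530052 0.0012207929186641708
```

>>> apply_moves --pt "0.4 0.3 -3" --pt "0.4 0.3 -7" --pt "0.4 0.3 -11" --pt "0.4 0.3 -15" --pt "0.4 0.3 -18.5" --pt "0.4 0.3 -21" --pt "0.4 0.3 -22.3" --pt "0.4 0.3 -22.3" --roll '[-0.9,-0.9,-0.9,-0.9,-0.9,-0.9,-0.9,-0.9]' --gripper '[7.5,7.5,7.5,7.5,7.5,7.5,7.5,7.5]'

```text
clock: 12.3
tool_pos: [0.4567, 0.247, 0.0183]
eef_rot: [0.024, 0.708, -0.027, 0.705]
contact_force: [0.6, 0.6, 0.5]
opening: 0.856
```

>>> apply_moves --pt "0 0 0" --pt "0 0 0" --pt "0 0 0" --pt "0 0 0" --pt "0 0 0" --pt "0 0 0" --pt "0 0 0" --pt "0 0 0" --roll '[0,0,0,0,0,0,0,0]' --gripper '[6,5,4,3.5,3.5,3.5,3.5,3.5]' --newtons 40

```text
clock: 12.97
tool_pos: [0.4584, 0.2484, 0.0226]
eef_rot: [0.027, 0.706, -0.027, 0.707]
contact_force: [0.2, -0.6, 7.0]
opening: 0.484
```

>>> apply_moves --pt "0 0 1.5" --pt "0 0 4" --pt "0 0 8" --pt "-1 1 12" --pt "-3 3 14" --pt "-5 5 14" --pt "-7 7 14" --pt "-8.1 8.8 14" --roll '[0,0,4,10,17,24,31,38]' --gripper '[3.5,3.5,3.5,3.5,3.5,3.5,3.5,3.5]'

```text
clock: 13.63
tool_pos: [0.3744, 0.3372, 0.1626]
eef_rot: [-0.207, 0.676, 0.208, 0.676]
contact_force: [0.4, -0.3, -1.6]
opening: 0.476
```

>>> apply_moves --pt "0 0 0" --pt "0 0 0" --pt "0 0 0" --pt "0 0 0" --pt "0 0 0" --pt "0 0 0" --pt "0 0 0" --pt "0 0 0" --roll '[7,14,21,28,35,42,49,55]' --gripper '[3.5,3.5,3.5,3.5,3.5,3.5,3.5,3.5]'

```text
clock: 14.3
tool_pos: [0.3767, 0.3356, 0.1615]
eef_rot: [-0.496, 0.505, 0.496, 0.504]
contact_force: [-0.1, -1.2, -1.0]
opening: 0.478
```

>>> apply_moves --pt "0 0 0" --pt "0 0 -3" --pt "0 0 -6" --pt "0 0 -8" --pt "0 0 -10" --pt "0 0 -11" --pt "0 0 -11" --pt "0 0 -11" --roll '[7,9.2,9.2,9.2,9.2,9.2,9.2,9.2]' --gripper '[3.5,3.5,3.5,3.5,3.5,3.5,3.5,3.5]'

```text
clock: 14.97
tool_pos: [0.3765, 0.3358, 0.0514]
eef_rot: [0.533, -0.465, -0.533, -0.464]
contact_force: [-0.2, -0.6, -1.2]
opening: 0.481
```

```bash
python3 - <<'E'
from h import *
s=r.get_state();print(s['tool_pos'],s['contact_force'],s['opening'])
a=snap('side','side2');b=snap('scene','scene2');w=snap('wrist','w3')
f=lambda x,k:cv2.resize(x[:,:,::-1],None,fx=k,fy=k,interpolation=cv2.INTER_CUBIC)
t=np.hstack([f(b['image'][180:280,200:300],4),f(a['image'][180:280,215:315],4)])
cv2.imwrite('pics/c5.png',t[:400])
cv2.imwrite('pics/w3b.png',f(w['image'],1.5))
E
```

```text
[0.37651023 0.33581672 0.05144381] [-0.18038417 -0.59191992 -1.22987833] 0.4805606487204001
```

View pics/c5.png

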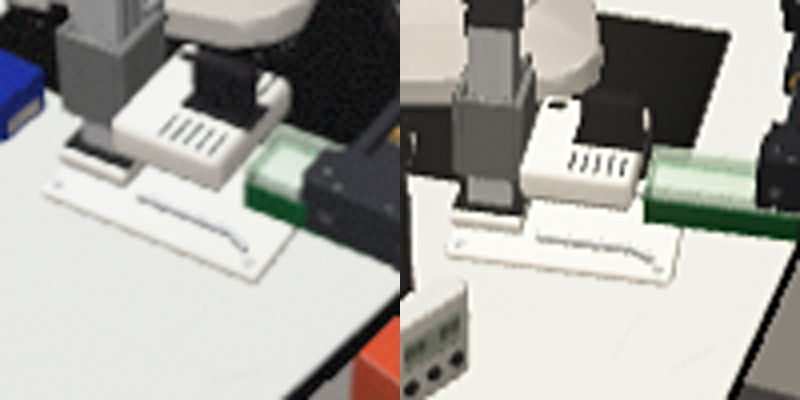

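>>> apply_moves --pt "0 0 -0.7" --pt "0 0 -1.4" --pt "0 0 -1.9" --pt "0 0 -2" --pt "0.5 0.09 -2" --pt "1 0.18 -2" --pt "1.5 0.27 -2" --pt "2 0.36 -2" --roll '[0,0,0,0,0,0,0,0]' --gripper '[3.5,3.5,3.5,3.5,3.5,3.5,3.5,3.5]'

```text
clock: 15.78
tool_pos: [0.3977, 0.34, 0.0319]
eef_rot: [0.533, -0.464, -0.533, -0.465]
contact_force: [0.4, 0.3, -1.9]
opening: 0.48
```

```bash
python3 - <<'E'
from h import *
s=r.get_state();print(s['tool_pos'],s['contact_force'],s['opening'])
a=snap('side','side3');b=snap('scene','scene3');w=snap('wrist','w4')
f=lambda x,k:cv2.resize(x[:,:,::-1],None,fx=k,fy=k,interpolation=cv2.INTER_CUBIC)
t=np.hstack([f(b['image'][195:265,210:290],5),f(a['image'][195:265,225:305],5)])
v=f(w['image'][:220],1.1)[:, :]
v=cv2.copyMakeBorder(v,0,0,0,800-v.shape[1],0)
cv2.imwrite('pics/c6.png',np.vstack([t,v]))
E
```

```text
[0.39773417 0.34000694 0.03186063] [ 0.43082775  0.29535913 -1.89396524] 0.4796396106932835
```

View pics/c6.png

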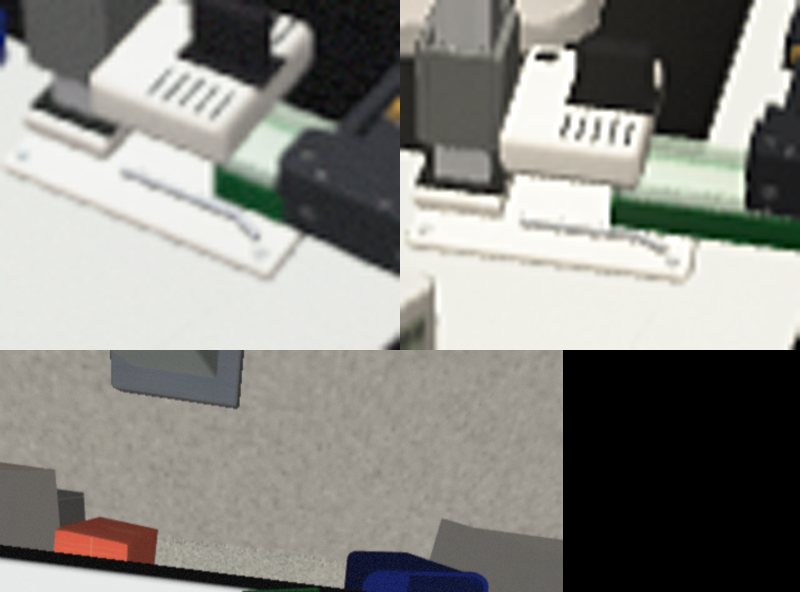

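The box front (green, side crop at (612,215)) is entering under the lamp between the rails with no contact force.

>>> apply_moves --pt "0.7 0.13 0" --pt "1.4 0.26 0" --pt "2.2 0.4 0" --pt "3 0.55 0" --pt "3.7 0.68 0" --pt "4.3 0.79 0" --pt "4.8 0.88 0" --pt "5.1 0.94 0" --roll '[0,0,0,0,0,0,0,0]' --gripper '[3.5,3.5,3.5,3.5,3.5,3.5,3.5,3.5]'

```text
clock: 16.6
tool_pos: [0.4483, 0.3492, 0.0317]
eef_rot: [0.533, -0.465, -0.533, -0.465]
contact_force: [-0.4, -0.7, -1.5]
opening: 0.479
```

>>> apply_moves --pt "0 0 -0.1" --pt "0 0 -0.2" --pt "0 0 -0.2" --pt "0 0 -0.2" --pt "0 0 -0.2" --pt "0 0 -0.2" --pt "0 0 -0.2" --pt "0 0 -0.2" --roll '[0,0,0,0,0,0,0,0]' --gripper '[3.5,3.5,3.5,3.5,3.5,3.5,3.5,3.5]'

```text
clock: 17.27
tool_pos: [0.4483, 0.3493, 0.0306]
eef_rot: [0.534, -0.464, -0.533, -0.465]
contact_force: [1.4, -1.7, 5.2]
opening: 0.482
```

>>> apply_moves --pt "0 0 0" --pt "0 0 0" --pt "0 0 0" --pt "0 0 0" --pt "0 0 1.5" --pt "0 0 4" --pt "-1 -0.18 5" --pt "-3 -0.55 5" --roll '[0,0,0,0,0,0,0,0]' --gripper '[5,6,7,7,7,7,7,7]'

```text
clock: 17.93
tool_pos: [0.4197, 0.3453, 0.0817]
eef_rot: [-0.532, 0.463, 0.532, 0.468]
contact_force: [-0.1, 0.2, -0.1]
opening: 0.794
```

>>> apply_moves --pt "-1.9 -0.35 0" --pt "-1.9 -0.35 0" --pt "-1.9 -0.35 -0.5" --pt "-1.9 -0.35 -2" --pt "-1.9 -0.35 -4" --pt "-1.9 -0.35 -5" --pt "-1.9 -0.35 -5" --pt "-1.9 -0.35 -5" --roll '[0,0,0,0,0,0,0,0]' --gripper '[5,3,1,0,0,0,0,0]' --newtons 20

```text
clock: 18.6
tool_pos: [0.399, 0.3401, 0.029]
eef_rot: [-0.533, 0.465, 0.533, 0.464]
contact_force: [-0.8, 0.7, 0.4]
opening: 0.216
```

```bash
python3 - <<'E'
from h import *
s=r.get_state();print(s['tool_pos'],s['contact_force'],s['opening'])
a=snap('side','side4');b=snap('scene','scene4')
f=lambda x,k:cv2.resize(x[:,:,::-1],None,fx=k,fy=k,interpolation=cv2.INTER_CUBIC)
t=np.hstack([f(b['image'][185:285,210:310],4),f(a['image'][185:285,225:325],4)])
cv2.imwrite('pics/c7.png',t)
E
```

```text
[0.39902429 0.34008024 0.02903172] [-0.81200688  0.73964601  0.44674195] 0.2162482400716873
```

View pics/c7.png

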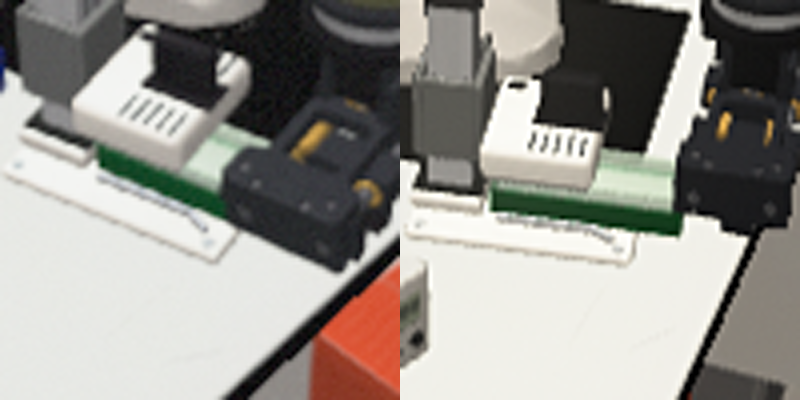

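>>> apply_moves --pt "0 0 0" --pt "0.4 0.07 0" --pt "0.8 0.14 0" --pt "1.2 0.22 0" --pt "1.5 0.27 0" --pt "1.8 0.33 0" --pt "2 0.37 0" --pt "2.2 0.4 0" --roll '[0,0,0,0,0,0,0,0]' --gripper '[0,0,0,0,0,0,0,0]'

```text
clock: 19.37
tool_pos: [0.4211, 0.3443, 0.0297]
eef_rot: [-0.533, 0.464, 0.533, 0.465]
contact_force: [0.9, 0.4, 0.7]
opening: 0.008
```

>>> apply_moves --pt "0.07 0.01 0" --pt "0.15 0.03 0" --pt "0.22 0.04 0" --pt "0.3 0.05 0" --pt "0.37 0.07 0" --pt "0.45 0.08 0" --pt "0.5 0.09 0" --pt "0.5 0.09 0" --roll '[0,0,0,0,0,0,0,0]' --gripper '[0,0,0,0,0,0,0,0]'

```text
clock: 20.03
tool_pos: [0.4256, 0.3452, 0.0297]
eef_rot: [-0.533, 0.464, 0.533, 0.464]
contact_force: [-1.6, -0.1, -0.5]
opening: 0.005
```

Pushing now (about 1.5 N of friction); I'll continue in small steps until the force rises.

>>> apply_moves --pt "0.05 0.01 0" --pt "0.1 0.02 0" --pt "0.15 0.03 0" --pt "0.2 0.04 0" --pt "0.25 0.05 0" --pt "0.3 0.05 0" --pt "0.3 0.05 0" --pt "0.3 0.05 0" --roll '[0,0,0,0,0,0,0,0]' --gripper '[0,0,0,0,0,0,0,0]'

```text
clock: 20.7
tool_pos: [0.4276, 0.3455, 0.0297]
eef_rot: [-0.533, 0.465, 0.534, 0.464]
contact_force: [-5.1, -1.1, 2.7]
opening: 0.008
```

>>> apply_moves --pt "0.05 0.01 0" --pt "0.1 0.02 0" --pt "0.15 0.03 0" --pt "0.2 0.04 0" --pt "0.2 0.04 0" --pt "0.2 0.04 0" --pt "0.2 0.04 0" --pt "0.2 0.04 0" --roll '[0,0,0,0,0,0,0,0]' --gripper '[0,0,0,0,0,0,0,0]'

```text
clock: 21.37
tool_pos: [0.4277, 0.3455, 0.0297]
eef_rot: [-0.533, 0.465, 0.535, 0.463]
contact_force: [-8.6, -2.2, 5.2]
opening: 0.004
```

>>> apply_moves --pt "-0.3 -0.05 0" --pt "-1 -0.18 0" --pt "-3 -0.55 0" --pt "-3 -0.55 2" --pt "-3 -0.55 6" --pt "-3 -0.55 10" --pt "-3 -0.55 14" --pt "-3 -0.55 18" --roll '[0,0,0,0,0,0,0,0]' --gripper '[0,0,0,0,0,0,0,0]'

```text
clock: 22.03
tool_pos: [0.4016, 0.3404, 0.2118]
eef_rot: [0.533, -0.464, -0.533, -0.465]
contact_force: [1.2, -0.2, 0.2]
opening: 0.002
```

```bash
python3 - <<'E'
from h import *
s=r.get_state();print(s['tool_pos'],s['contact_force'],s['opening'])
a=snap('side','side5');b=snap('scene','scene5');w=snap('wrist','w5')
f=lambda x,k:cv2.resize(x[:,:,::-1],None,fx=k,fy=k,interpolation=cv2.INTER_CUBIC)
t=np.hstack([f(b['image'][190:260,200:280],5),f(a['image'][190:260,225:305],5)])
v=f(w['image'][:,100:460],1.1)[:250]
v=cv2.copyMakeBorder(v,0,0,0,800-v.shape[1],0)
cv2.imwrite('pics/c8.png',np.vstack([t,v]))
E
```

```text
[0.40164696 0.34038315 0.21179788] [ 1.17319361 -0.24676489  0.19757998] 0.0018879466554344662
```

View pics/c8.png

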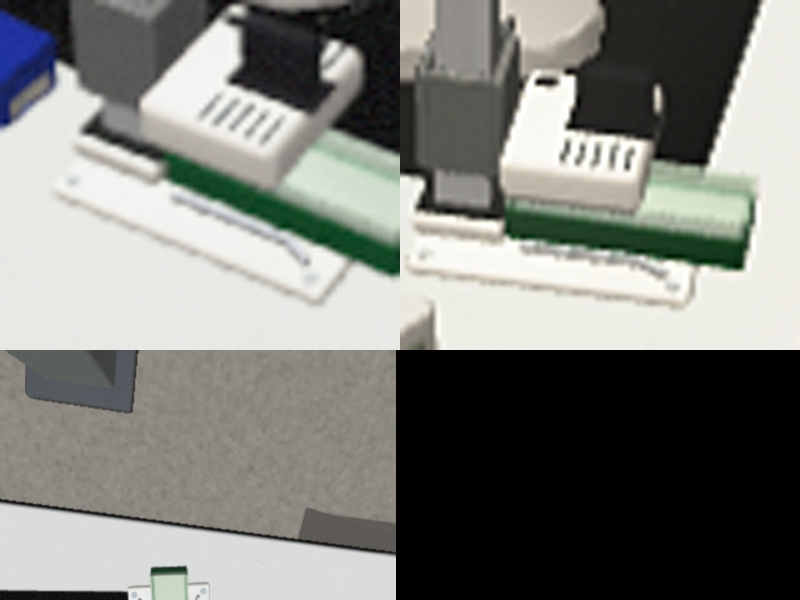

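The box end touches the column foot (scene crop (165,170), side crop (505,220)). The wrist view has it centred on the plate (box at 169, plate 129–209), and the lamp is still in its notch. Handing in.

```bash
python3 -c "
from plant import r
print(r.finish_job(), r.get_state()['clock'])"
```

```text
the job is handed in; nothing more can be done
the job is handed in; nothing more can be done
```

The job is handed in, and my last checks showed the lamp in the wanted notch and the box under it against the column's foot. `finish_job` gave no verdict, so this rests on my own readings.

**What I did:**
- **Lamp:** I lifted it 37 mm by its grip, a height that always passes the wanted notch but never the next one. I let it down in steps of 2 to 3.5 mm until the pawl took the weight at about 25.6 mm, with about 0.7 N left on the tool, then let go.
- **Box:** I gripped it near one end, turned it in line with the stand, carried it to the mouth and slid it in. I then let go and pushed its end with the closed fingers until it stopped against the column's foot at about 9 N.

**Last checks:**
- **Box:** In the scene and side pictures it lies flat between the rails with its end at the foot, and in the wrist picture it is centred on the plate.
- **Lamp:** It looked unmoved after the push.
- **Robot:** It was clear of everything, at about 22 s of the 72 s.
- **Bottle and timer:** I never went near either one, but I did not re-measure them at the end.

**Where readings disagreed:**
- My stand estimates differed between views by about 6 mm and up to 3°, so the final box position comes from contact with the foot and the pictures, not from a fine measurement.
- A two-camera measurement of the lamp's lower corner came out about 8 mm higher than the lift implied. I put that down to its rounded edge. Either value lies within the allowed range.

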